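# Find the rattling case in the pottery class caddy

### The job

Swing the caddy's carry handle up and over, away from you, until it seats at its end stop. Then lift and shake the orange cases to find the one with a ball rattling inside, standing every silent one upright in the caddy again, and present the rattling one: finish while holding it level in the air, 10 to 20 cm above the middle of the black banding wheel. Leave everything else on the table alone.

Things in the scene. Friction and masses are not known exactly. Their poses are not given: they have to be found in the camera images.
- handle (a joint): carry handle of the caddy, in rad: about 0 to 0.35 at the start (folded over the cases), 1.9 = swung up, over and away from the robot against its end stop. A spring helps and the hinge rubs lightly: well under 5 N at the bar swings it; when the bar is well past the top it falls on to the stop by itself and stays there.
- handle_grip (a point): middle of the handle's bar: a round wooden rod 14 mm thick and about 390 mm long, level, along the caddy's y axis, joined at both ends by flat steel arms to the hinge. It turns with the handle.
- handle_hinge (a point): middle of the handle's hinge line, which runs along the caddy's y axis 50 mm above the table; the bar's centre line swings around it at 120 mm radius. At joint value q the bar is at -120*cos(0.436+q) mm along the caddy's x and +120*sin(0.436+q) mm above this point. Axes as the caddy's.
- caddy_floor (a point): centre of the inner floor of the low plywood caddy (fixed; 190 mm along its x, 400 mm along its y), floor 6 mm above the table. Its x axis points away from the robot, y left. Low lips 16 mm high at front and back, end boards 34 mm high (66 mm at the hinge). The three cases stand side by side along y, 110 mm apart, about 25 mm nearer the robot than the centre, each on a 2 mm grey felt pad 130 x 75 mm.
- wheel_top (a point): centre of the top of the round black banding wheel (turntable), 180 mm across, top 44 mm above the table, fixed; nothing on it.
- case_a_mid (a point): centre (25 mm above its underside) of one of three identical closed orange cases, 100 mm along its x (roughly the caddy's x), 52 mm along y, 50 mm high, 0.15 to 0.375 kg. One of the three, any of them, also holds a loose steel ball (32 mm, 135 g) that runs 30 mm either side of the middle along x, shifting its balance; nothing moves in the others. Weight alone is no guide.
- case_b_mid (a point): centre (25 mm above its underside) of one of three identical closed orange cases, 100 mm along its x (roughly the caddy's x), 52 mm along y, 50 mm high, 0.15 to 0.375 kg. One of the three, any of them, also holds a loose steel ball (32 mm, 135 g) that runs 30 mm either side of the middle along x, shifting its balance; nothing moves in the others. Weight alone is no guide.
- case_c_mid (a point): centre (25 mm above its underside) of one of three identical closed orange cases, 100 mm along its x (roughly the caddy's x), 52 mm along y, 50 mm high, 0.15 to 0.375 kg. One of the three, any of them, also holds a loose steel ball (32 mm, 135 g) that runs 30 mm either side of the middle along x, shifting its balance; nothing moves in the others. Weight alone is no guide.
- mug: white mug, 82 mm across without its ear, 95 mm high; a bystander, origin at its underside
- clay_block: grey-brown lump of clay, 90 x 70 x 55 mm; a bystander, origin at its underside
There are look-alikes about, which are no part of the job. Leave any green look-alike of the part that bears case_a_mid alone.

How it is judged (in metres and radians):
On the way, in this order (a step that is already met when the one before it is completed fails the run):
1. the carry handle is swung over and seated at its end stop (value of joint handle above 1.84 rad), for 0.2 s.
2. the case with the ball is lifted off the caddy and shaken or tipped so that the ball runs about in it (height (world z) of ball above 0.06 m and (angular speed of ball above 8 rad/s or linear speed of ball above 0.4 m/s)).
At the end, for the whole second after the job is handed in: Handle above 1.8 rad; the case with the ball held still in the fingers, within 15 degrees of level, centre within 60 mm of the wheel's centre from above and 0.13 to 0.35 m above the table, off the wheel; the other two upright on the caddy floor, at rest (value of joint handle above 1.8 rad and ((distance between ball and case_a_mid below 0.05 m and horizontal distance between case_a_mid and wheel_top below 0.06 m and height (world z) of case_a_mid between 0.13 and 0.35 m and angle between case_a_mid's own z axis and vertical below 0.26 rad and contact force between the fingers and case_a above 2 N and linear speed of case_a below 0.05 m/s and contact force between case_a and wheel below 0.05 N and angle between each of case_b_mid, case_c_mid's own z axis and vertical below 0.15 rad and z of case_b_mid in the frame of caddy_floor between 0.015 and 0.035 m and x of case_b_mid in the frame of caddy_floor between -0.09 and 0.09 m and y of case_b_mid in the frame of caddy_floor between -0.19 and 0.19 m and linear speed of each of case_b, case_c below 0.03 m/s and z of case_c_mid in the frame of caddy_floor between 0.015 and 0.035 m and x of case_c_mid in the frame of caddy_floor between -0.09 and 0.09 m and y of case_c_mid in the frame of caddy_floor between -0.19 and 0.19 m) or (distance between ball and case_b_mid below 0.05 m and horizontal distance between case_b_mid and wheel_top below 0.06 m and height (world z) of case_b_mid between 0.13 and 0.35 m and angle between case_b_mid's own z axis and vertical below 0.26 rad and contact force between the fingers and case_b above 2 N and linear speed of case_b below 0.05 m/s and contact force between case_b and wheel below 0.05 N and angle between each of case_a_mid, case_c_mid's own z axis and vertical below 0.15 rad and z of case_a_mid in the frame of caddy_floor between 0.015 and 0.035 m and x of case_a_mid in the frame of caddy_floor between -0.09 and 0.09 m and y of case_a_mid in the frame of caddy_floor between -0.19 and 0.19 m and linear speed of each of case_a, case_c below 0.03 m/s and z of case_c_mid in the frame of caddy_floor between 0.015 and 0.035 m and x of case_c_mid in the frame of caddy_floor between -0.09 and 0.09 m and y of case_c_mid in the frame of caddy_floor between -0.19 and 0.19 m) or (distance between ball and case_c_mid below 0.05 m and horizontal distance between case_c_mid and wheel_top below 0.06 m and height (world z) of case_c_mid between 0.13 and 0.35 m and angle between case_c_mid's own z axis and vertical below 0.26 rad and contact force between the fingers and case_c above 2 N and linear speed of case_c below 0.05 m/s and contact force between case_c and wheel below 0.05 N and angle between each of case_a_mid, case_b_mid's own z axis and vertical below 0.15 rad and z of case_a_mid in the frame of caddy_floor between 0.015 and 0.035 m and x of case_a_mid in the frame of caddy_floor between -0.09 and 0.09 m and y of case_a_mid in the frame of caddy_floor between -0.19 and 0.19 m and linear speed of each of case_a, case_b below 0.03 m/s and z of case_b_mid in the frame of caddy_floor between 0.015 and 0.035 m and x of case_b_mid in the frame of caddy_floor between -0.09 and 0.09 m and y of case_b_mid in the frame of caddy_floor between -0.19 and 0.19 m))); the arm keeps its last pose, push and grip.
It fails at once if something else on the table is moved more than 30 mm (distance of any of mug, rolling_pin, spatula, brush, phone_wallet, clay_block, glaze_jar from where it was at the start of the episode above 0.03 m).
It also fails if it takes over 72 s, if anything falls off the work surface, if the arm or the gripper's body presses on something with over 40 N, if the wrist force passes 120 N, or if a joint passes its speed limit or range.

### The arm

A 6-joint arm with a two-finger parallel gripper is mounted at the origin on the work surface. World frame = base frame: x ahead of the robot, y to its left, z up, the work surface at z = 0. Lengths are in mm, angles in rad, forces in N, time in s.
With the tool pointing down it reaches from about 350 to 975 mm from the base axis. Payload 7.1 kg.
Tool frame: the origin (TCP) lies between the finger pads; the fingertips stand 19 mm ahead of it and the grasp point (between the pads) is the TCP; z points along the fingers, y is the line along which they close (so a half turn about z gives the same grasp; the last joint's range is limited). The gripper opens to 88 mm and grips with 3 to 60 N. Pads are 20 mm wide; open, the fingers measure 115 mm over their backs; the gripper's body (75 mm by 178 mm) begins 61 mm behind the grasp point.
Start: joints at [-1.293, 0.423, 1.63, -0, 1.089, -0.019], TCP at [182.807, -597.651, 241.675] pointing down, gripper open.
Joint ranges: [-3, 3], [-0.9, 2.11], [0.09, 2.58], [-1.31, 4.45], [0.11, 2.69], [-2.54, 2.54]. Speed limits (rad/s): [2.39, 2.39, 3.01, 3.14, 3.14, 3.14].

### API

Orientations are given as a rotation vector (axis times angle).
In Python, from workcell import ctrl gives the robot as it stands.
- The arm moves only by the tool arm_command, never from a script. Its argument "series" is a list of rows, each an object with "linear": the shift along the tool's x, y, z in m, a list of three; "turn": the turn about the tool's z in rad. A call has 1 to 10 rows; each row shifts and turns the commanded pose from where the row before left it, along the tool's axes as they then stand; what a row does not reach is not made up. A row lasts 1/10 s, in which the tool goes at most 50 mm and 8.59 degrees, less where a joint would pass 70% of its speed; a pose out of reach is approached as far as the arm can. A call with a gripper value outside its range is refused whole. "jaw" is the opening, from -1 (shut) to 1 (fully open), set as the call begins (left out, the last holds). The fingers move at their own pace and stop on an object; the grip force is fixed at half the most. Time passes only in rows, so rows that do not move let the fingers close. It gives the time, the measured TCP pose, the force, the opening and the grip force at its end, in the units of the state.
- ctrl.get_obs(): the state, without advancing time (a new reading comes with each control period).
- ctrl.get_image(name): name is "scene" or "top" or "wrist"; returns a dict with "frame" (384x512x3 uint8, blue, green, red), "fx", "fy", "cx", "cy" (pixels), "rvec" (rotation vector, rad) and "tvec" (3), from world to camera coordinates, as OpenCV has them. Camera axes: x right, y down, z forward; pixel columns grow to the right and rows downward; lengths in mm; the calibration is good to about 2 mm. A picture is of the moment at which its call begins. There is no depth.
- ctrl.close_job(): hands the job in; it is judged then, once.
The state is a dict: "t": time; "qpos": joint angles; "qvel": joint speeds; "joint_torque": joint torques, N m; "ee_pos": TCP position; "orientation": TCP orientation; "ft_force": force on the tool from outside, world axes, zero at the start; "moment": the same for the moment, N m; "width": finger opening in mm; "grasp_force": force on a finger pad.
Only numpy, scipy, OpenCV 4.12 (cv2) and the standard library are available. Lean on these libraries where they do the work, as an engineer would, in place of code of your own. Each camera call takes 0.05 s, during which the arm holds its last target. There are 200 camera calls.

## Working session

There is one attempt and no reset: what is moved stays moved. The work goes in short steps, Python scripts to look and compute and a tool call to move; the robot and the scene stay as the last step left them, time stands still between calls to the robot, and variables do not carry over. Pictures are saved under pics/ and viewed, at most 10 in all, crops included, and the job is handed in when it is done.

Besides the shell and the picture viewer there is one more tool, called after "Emit:" as name([rows], argument=value, ...), one row to a line, values as JSON. arm_command: Moves the arm, as the interface text tells. Its arguments: {"type":"object","properties":{"series":{"type":"array"},"jaw":{"type":"number"}},"required":["series"]}

```bash
mkdir -p pics; cat > h.py <<'E'
import numpy as np, cv2
from workcell import ctrl
def img(n,save=None):
    d=ctrl.get_image(n)
    if save: cv2.imwrite('pics/'+save,d['frame'])
    return d
def cast(d,u,v,z):
    R=cv2.Rodrigues(np.array(d['rvec'],float))[0]; t=np.array(d['tvec'],float).ravel()
    r=R.T@np.array([(u-d['cx'])/d['fx'],(v-d['cy'])/d['fy'],1]); c=-R.T@t
    return c+r*(z-c[2])/r[2]
def proj(d,p):
    R=cv2.Rodrigues(np.array(d['rvec'],float))[0]; q=R@np.array(p,float)+np.array(d['tvec'],float).ravel()
    return d['fx']*q[0]/q[2]+d['cx'], d['fy']*q[1]/q[2]+d['cy']
def blobs(d,lo,hi,amin=80):
    hsv=cv2.cvtColor(d['frame'],cv2.COLOR_BGR2HSV); m=cv2.inRange(hsv,np.array(lo),np.array(hi))
    n,l,s,c=cv2.connectedComponentsWithStats(m)
    return [(s[i].tolist(),c[i].round(1).tolist()) for i in range(1,n) if s[i][4]>amin]
def st():
    o=ctrl.get_obs(); print({k:np.round(o[k],3).tolist() for k in ('t','qpos','ee_pos','orientation','ft_force','moment','width','grasp_force')})
E
python3 - <<'E'
from h import *
a=img('top','top0.png'); b=img('scene','scene0.png')
cv2.imwrite('pics/both0.png',cv2.resize(np.vstack([a['frame'],b['frame']]),(400,600)))
st()
for d in(a,b):print(d['fx'],d['rvec'],d['tvec'])
print(blobs(a,(3,150,80),(18,255,255)))
E
```

```text
{'t': 0.1, 'qpos': [-1.293, 0.424, 1.631, -0.0, 1.089, -0.019], 'ee_pos': [182.669, -597.198, 240.981], 'orientation': [-3.106, -0.464, 0.0], 'ft_force': [-0.99, 0.057, 0.15], 'moment': [-0.026, -0.013, 0.031], 'width': 87.609, 'grasp_force': 0.0}
387.8188501472605 [ 2.14734064 -2.12525835  0.18768191] [  65.30477946  527.52034246 1072.57743446]
397.9771422990161 [ 0.98217722  2.2801252  -1.19758534] [ 292.24969661 -156.55325076 1496.67258242]
[([269, 185, 18, 12, 157], [277.5, 190.0]), ([189, 188, 19, 11, 158], [197.9, 192.3]), ([230, 189, 18, 9, 149], [238.8, 193.2]), ([230, 201, 19, 25, 254], [239.8, 215.4]), ([269, 201, 18, 21, 224], [277.1, 212.9]), ([189, 202, 20, 22, 245], [199.4, 214.6])]
```

View pics/top0.png

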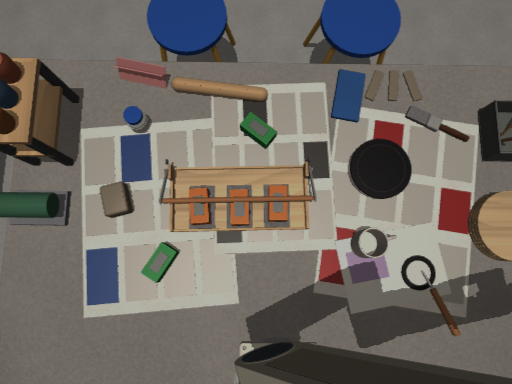

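View pics/scene0.png

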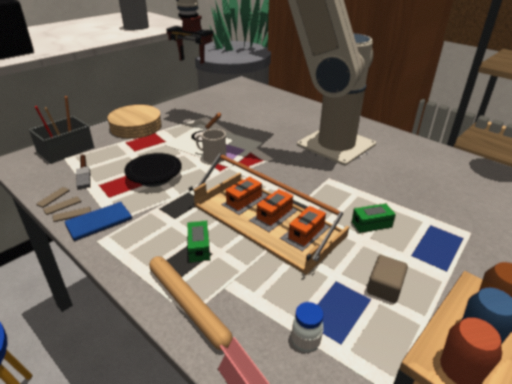

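The top view shows three orange cases in the caddy at about (199,206), (240,206) and (277,204). The handle bar crosses them from (163,201) to (312,199), and the wheel is at (380,168). The look-alikes are the green boxes at (259,129) and (160,262), both outside the caddy. The targets are the orange ones on felt in the caddy. I'll confirm that in a crop while measuring.

```bash
python3 - <<'E'
from h import *
a=img('top')
b=img('scene')
f=a['frame']; cv2.imwrite('pics/crop.png',cv2.resize(f[120:290,140:340],None,fx=4,fy=3.5,interpolation=cv2.INTER_CUBIC)[:600])
hsv=cv2.cvtColor(f,cv2.COLOR_BGR2HSV)
# wheel
m=(hsv[...,2]<60).astype(np.uint8); m[:, :340]=0;m[:,420:]=0;m[:130]=0;m[205:]=0
c=max(cv2.findContours(m,0,2)[0],key=cv2.contourArea); (u,v),r=cv2.minEnclosingCircle(c)
print('wheel',u,v,r,cast(a,u,v,44),'diam',np.linalg.norm(cast(a,u-r,v,44)-cast(a,u+r,v,44)))
# case tops
o=cv2.inRange(hsv,np.array((3,150,80)),np.array((18,255,255)))
for x0,x1 in((185,215),(226,254),(265,292)):
    k=np.zeros_like(o);k[180:232,x0:x1]=o[180:232,x0:x1]
    p=np.column_stack(np.nonzero(k)[::-1])
    w=np.array([cast(a,*q,56) for q in p])[:,:2]
    R=cv2.minAreaRect(w.astype(np.float32)); print('case',np.round(R[0]),np.round(R[1]),round(R[2],1))
def tri(pa,pb):
    def ray(d,p):
        q0=cast(d,*p,0);q1=cast(d,*p,500);return q0,(q1-q0)/np.linalg.norm(q1-q0)
    A,da=ray(a,pa);B,db=ray(b,pb)
    s=np.linalg.lstsq(np.column_stack([da,-db]),B-A,rcond=None)[0]
    P,Q=A+s[0]*da,B+s[1]*db;return ((P+Q)/2).round(1),np.linalg.norm(P-Q).round(1)
cv2.imwrite('pics/cropS.png',cv2.resize(b['frame'][140:280,180:360],(800,600),interpolation=cv2.INTER_CUBIC))
# caddy wood corners (lip tops z=16): approx
for uv in((170,165),(308,166),(307,231),(170,231)): print('corner',uv,cast(a,*uv,16).round())
print('bar L z110/130',cast(a,163,201,110).round(),cast(a,163,201,130).round(),'R',cast(a,312,199,110).round(),cast(a,312,199,130).round())
E
```

```text
wheel 379.6842956542969 168.67372131347656 30.968852996826172 [ 601.80447754 -291.99187917   44.        ] diam 181.22573779049665
case [487. 231.] [100.  53.] 5.1
case [484. 116.] [102.  51.] 4.0
case [496.   9.] [ 51. 104.] 89.8
corner (170, 165) [613. 326.  16.]
corner (308, 166) [614. -87.  16.]
corner (307, 231) [420. -81.  16.]
corner (170, 231) [416. 316.  16.]
bar L z110/130 [490. 319. 110.] [487. 314. 130.] R [500. -83. 110.] [497. -80. 130.]
```

View pics/crop.png

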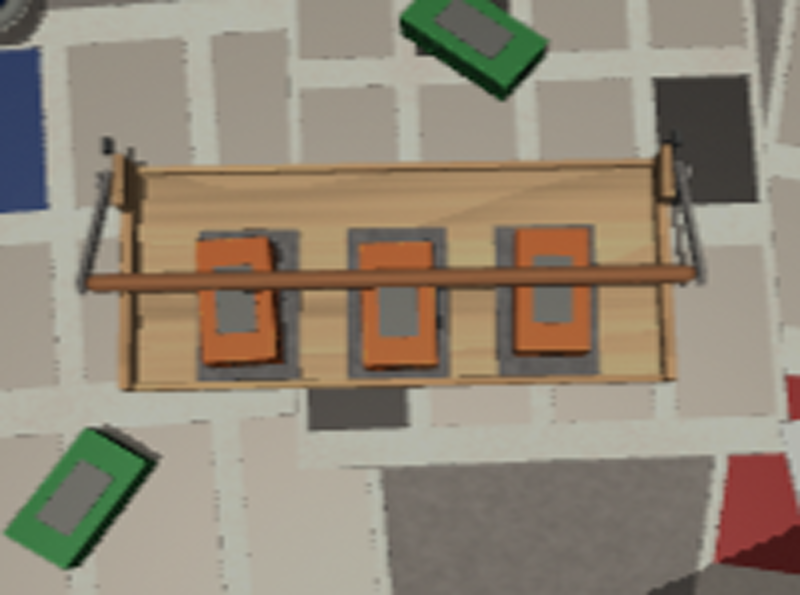

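View pics/cropS.png

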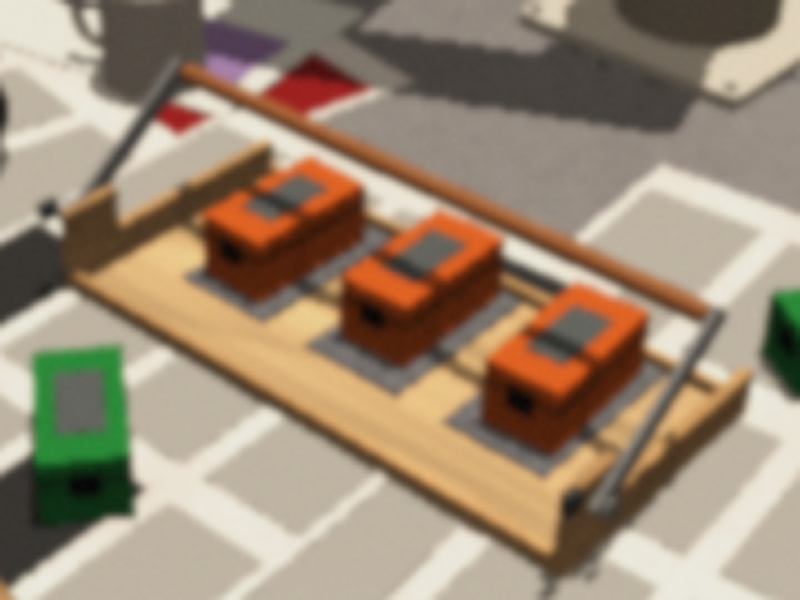

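The crop confirms three orange cases on grey felt pads inside the caddy, measuring 100 x 52 mm, with green look-alikes outside it. The wheel comes out at (602,-292) with a diameter of 181 mm, as it should. Next I triangulate the bar, whose ends in the scene view are at (222,156) and (341,213).

```bash
python3 - <<'E'
from h import *
a=img('top'); b=img('scene')
def tri(pa,pb):
    def ray(d,p):
        q0=cast(d,*p,0);q1=cast(d,*p,500);return q0,(q1-q0)/np.linalg.norm(q1-q0)
    A,da=ray(a,pa);B,db=ray(b,pb)
    s=np.linalg.lstsq(np.column_stack([da,-db]),B-A,rcond=None)[0]
    P,Q=A+s[0]*da,B+s[1]*db;return ((P+Q)/2).round(1),np.linalg.norm(P-Q).round(1)
# crop px: L(85,283)->top, R(695,273)
print(tri((140+85/4,120+283/3.5),(180+715*.225,140+312*140/600)))
print(tri((140+695/4,120+273/3.5),(180+187*.225,140+68*140/600)))
o=ctrl.get_obs(); R=cv2.Rodrigues(np.array(o['orientation']))[0]; print(R.round(3))
E
```

```text
(array([487.9, 321.4, 123.6]), np.float64(1.8))
(array([499.6, -84.3, 122. ]), np.float64(3.4))
[[ 0.956  0.292 -0.   ]
 [ 0.292 -0.956  0.001]
 [ 0.    -0.001 -1.   ]]
```

Bar centre is about (494,118,123), which gives q ≈ 0.22, a hinge near x=589 and a yaw of about 0.03. That agrees with the caddy corners. I'll move to the robot side of the bar with the fingers shut.

Emit:
arm_command([
  {"linear": [0, 0, 0], "turn": 0.134},
  {"linear": [0, 0, 0], "turn": 0.133},
  {"linear": [0.017, -0.043, 0], "turn": 0},
  {"linear": [0.017, -0.043, 0], "turn": 0},
  {"linear": [0.017, -0.043, 0], "turn": 0},
  {"linear": [0.017, -0.043, 0], "turn": 0},
  {"linear": [0.017, -0.043, 0], "turn": 0},
  {"linear": [0.017, -0.043, 0], "turn": 0},
  {"linear": [0.017, -0.043, 0], "turn": 0},
  {"linear": [0.017, -0.043, 0], "turn": 0},
], jaw=-1)

```text
t: 1.3
ee_pos: [308.8, -248.1, 241.9]
orientation: [3.141, 0.046, 0.001]
ft_force: [0.1, 0.2, 0.2]
width: 10.9
grasp_force: 0.0
```

Emit:
arm_command([
  {"linear": [0.018, -0.045, 0], "turn": 0},
  {"linear": [0.018, -0.045, 0], "turn": 0},
  {"linear": [0.018, -0.045, 0], "turn": 0},
  {"linear": [0.018, -0.045, 0], "turn": 0},
  {"linear": [0.018, -0.045, 0], "turn": 0},
  {"linear": [0.018, -0.045, 0], "turn": 0},
  {"linear": [0.018, -0.045, 0], "turn": 0},
  {"linear": [0.018, -0.045, 0], "turn": 0},
  {"linear": [0, 0, 0], "turn": 0},
  {"linear": [0, 0, 0], "turn": 0},
])

```text
t: 2.3
ee_pos: [441.5, 115.2, 241.4]
orientation: [3.141, 0.051, -0.001]
ft_force: [-0.1, -1.4, -0.3]
width: 0.6
grasp_force: 0.0
```

Emit:
arm_command([
  {"linear": [0, 0, 0.04], "turn": 0},
  {"linear": [0, 0, 0.04], "turn": 0},
  {"linear": [0, 0, 0.036], "turn": 0},
  {"linear": [0.015, 0, 0], "turn": 0},
  {"linear": [0.015, 0, 0], "turn": 0},
  {"linear": [0.01, 0, 0], "turn": 0},
  {"linear": [0.01, 0, -0.01], "turn": 0},
  {"linear": [0.01, 0, -0.01], "turn": 0},
  {"linear": [0.01, 0, -0.007], "turn": 0},
  {"linear": [0.01, 0, -0.006], "turn": 0},
])

```text
t: 3.3
ee_pos: [521.9, 115.5, 159.5]
orientation: [3.141, 0.044, 0.0]
ft_force: [-0.1, -0.5, -0.1]
width: 0.3
grasp_force: 0.4
```

Emit:
arm_command([
  {"linear": [0.015, 0, -0.007], "turn": 0},
  {"linear": [0.015, 0, -0.004], "turn": 0},
  {"linear": [0.015, 0, -0.002], "turn": 0},
  {"linear": [0.015, 0, 0], "turn": 0},
  {"linear": [0.015, 0, 0], "turn": 0},
  {"linear": [0.015, 0, 0], "turn": 0},
  {"linear": [0.01, 0, 0], "turn": 0},
  {"linear": [0, 0, 0], "turn": 0},
  {"linear": [0, 0, 0], "turn": 0},
  {"linear": [0, 0, 0], "turn": 0},
])

```text
t: 4.3
ee_pos: [621.0, 119.6, 171.6]
orientation: [3.141, 0.047, -0.001]
ft_force: [0.0, -0.1, -0.1]
width: 0.4
grasp_force: 0.0
```

```bash
python3 - <<'E'
from h import *
a=img('scene'); t=img('top')
cv2.imwrite('pics/s1.png',cv2.resize(np.hstack([a['frame'][60:300,160:400],t['frame'][60:300,120:360]]),(800,400)))
st()
E
```

```text
{'t': 4.4, 'qpos': [0.172, 0.516, 1.66, 0.0, 0.966, 1.712], 'ee_pos': [621.077, 119.719, 171.714], 'orientation': [3.141, 0.047, -0.001], 'ft_force': [-1.057, 0.272, -0.353], 'moment': [0.021, -0.017, 0.01], 'width': 0.459, 'grasp_force': 0.0}
```

View pics/s1.png

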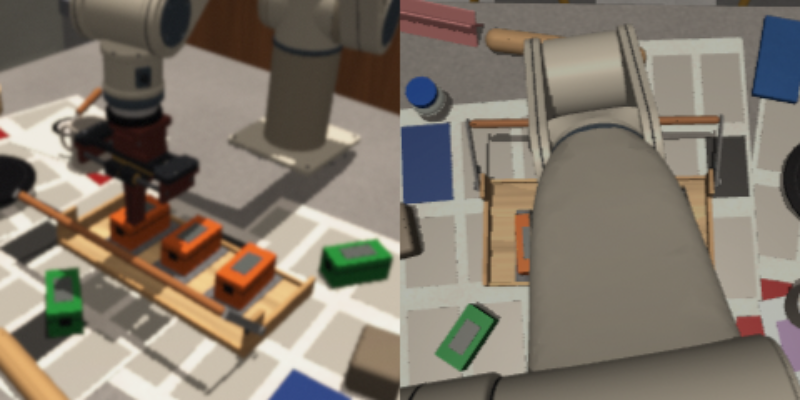

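The handle is over, with the bar now lying beyond the caddy. I'll move above the right-hand case and check the bar's position numerically.

Emit:
arm_command([
  {"linear": [-0.033, 0.027, 0], "turn": 0},
  {"linear": [-0.033, 0.027, 0], "turn": 0},
  {"linear": [-0.032, 0.027, 0], "turn": 0},
  {"linear": [-0.032, 0.026, 0], "turn": 0.03},
  {"linear": [0, 0, 0], "turn": 0},
  {"linear": [0, 0, 0], "turn": 0},
], jaw=1)

```text
t: 5.0
ee_pos: [494.7, 8.6, 172.2]
orientation: [-3.141, 0.002, -0.002]
ft_force: [0.3, -0.4, 0.3]
width: 45.0
grasp_force: 0.0
```

```bash
python3 - <<'E'
from h import *
t=img('top'); w=img('wrist'); st()
# bar expected at q=1.9 seat
for q in(1.7,1.9):
  an=.436+q; bx=589-120*np.cos(an); bz=50+120*np.sin(an)
  print(q,[np.round(proj(t,(bx-.03*s,118+s+ .03*80,bz)),1).tolist() for s in(-190,190)])
f=t['frame']; hsv=cv2.cvtColor(f,cv2.COLOR_BGR2HSV)
for u in (168,180,300,305):
  col=[(v,hsv[v,u].tolist()) for v in range(120,150,1)]; print(u,[v for v,h in col if h[0]<15 and h[1]>100 and h[2]<160])
hw=cv2.cvtColor(w['frame'],cv2.COLOR_BGR2HSV); m=cv2.inRange(hw,np.array((3,150,60)),np.array((18,255,255)))
n,l,s,c=cv2.connectedComponentsWithStats(m)
for i in range(1,n):
  if s[i][4]>800:
    p=np.column_stack(np.nonzero(l==i)[::-1])[::5]; W=np.array([cast(w,*q,58)[:2] for q in p]).astype(np.float32)
    print('wrist',s[i].tolist(),cv2.minAreaRect(W))
cv2.imwrite('pics/w1.png',w['frame'])
E
```

```text
{'t': 5.1, 'qpos': [-0.005, 0.336, 1.965, 0.0, 0.839, 1.565], 'ee_pos': [496.061, 9.299, 172.175], 'orientation': [-3.141, -0.0, -0.003], 'ft_force': [0.021, -0.052, 0.54], 'moment': [0.015, -0.032, 0.02], 'width': 52.937, 'grasp_force': 0.0}
1.7 [[308.6, 137.6], [165.7, 140.1]]
1.9 [[307.7, 132.6], [167.2, 135.0]]
168 [132, 133, 134, 135, 136]
180 [132, 133, 134, 135]
300 [130, 131, 132, 133]
305 [130, 131, 132, 133]
wrist [227, 123, 65, 119, 4974] ((497.82684326171875, 4.9012298583984375), (101.30450439453125, 51.27708435058594), 0.2702490985393524)
wrist [22, 133, 47, 108, 2327] ((494.8668212890625, 181.6628875732422), (91.98160552978516, 18.674942016601562), 4.961788654327393)
wrist [0, 135, 49, 118, 3488] ((485.31121826171875, 202.53982543945312), (40.25353240966797, 105.95794677734375), 78.48374938964844)
wrist [89, 135, 90, 119, 6174] ((486.38555908203125, 107.76968383789062), (102.40282440185547, 64.13084411621094), 2.9773848056793213)
```

View pics/w1.png

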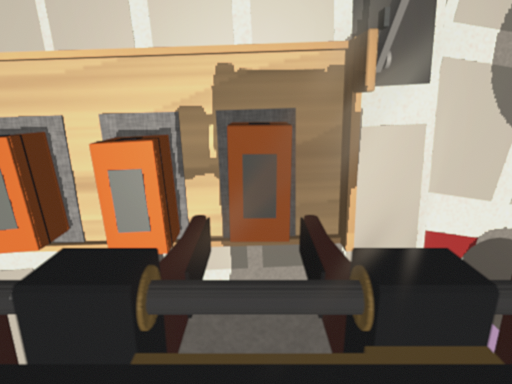

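The wrist view shows the right case between the fingers, centred near pixel (260,183), which is (498,5). The bar rows match q ≈ 1.9, so the handle is seated. Grasping now.

Emit:
arm_command([
  {"linear": [0.002, 0.004, 0.01], "turn": 0},
  {"linear": [0, 0, 0.03], "turn": 0},
  {"linear": [0, 0, 0.03], "turn": 0},
  {"linear": [0, 0, 0.03], "turn": 0},
  {"linear": [0, 0, 0.02], "turn": 0},
  {"linear": [0, 0, 0.016], "turn": 0},
  {"linear": [0, 0, 0], "turn": 0},
  {"linear": [0, 0, 0], "turn": 0},
])

```text
t: 5.9
ee_pos: [497.0, 5.2, 35.1]
orientation: [-3.142, -0.001, 0.002]
ft_force: [0.1, 0.3, 0.3]
width: 87.7
grasp_force: 0.0
```

Emit:
arm_command([
  {"linear": [0, 0, 0], "turn": 0},
  {"linear": [0, 0, 0], "turn": 0},
  {"linear": [0, 0, 0], "turn": 0},
  {"linear": [0, 0, 0], "turn": 0},
  {"linear": [0, 0, 0], "turn": 0},
  {"linear": [0, 0, 0], "turn": 0},
  {"linear": [0, 0, 0], "turn": 0},
  {"linear": [0, 0, 0], "turn": 0},
], jaw=-1)

```text
t: 6.7
ee_pos: [497.1, 4.9, 36.0]
orientation: [3.142, -0.0, 0.001]
ft_force: [-2.1, -0.8, 5.4]
width: 51.9
grasp_force: 30.0
```

Emit:
arm_command([
  {"linear": [0, 0, -0.02], "turn": 0},
  {"linear": [0, 0, -0.03], "turn": 0},
  {"linear": [0, 0, -0.03], "turn": 0},
  {"linear": [0, 0, -0.03], "turn": 0},
  {"linear": [0, 0, -0.02], "turn": 0},
  {"linear": [0, 0, 0], "turn": 0},
  {"linear": [0, 0, 0], "turn": 0},
  {"linear": [0, 0, 0], "turn": 0},
  {"linear": [0, 0, 0], "turn": 0},
])

```text
t: 7.6
ee_pos: [495.9, 4.9, 164.2]
orientation: [-3.142, 0.0, 0.005]
ft_force: [1.0, 0.3, -4.4]
width: 51.7
grasp_force: 30.0
```

```bash
cat >> h.py <<'E'
def rd(n=6):
    L=[]
    for _ in range(n):
        L.append(ctrl.get_obs()); ctrl.get_image('wrist')
    print('t',L[-1]['t'],'F',np.mean([o['ft_force'] for o in L],0).round(2),'M',np.mean([o['moment'] for o in L],0).round(4),'sd',np.std([o['moment'] for o in L],0).round(4),np.round(L[-1]['ee_pos'],1),L[-1]['width'])
E
python3 -c "
from h import *
rd()"
```

```text
t 7.85 F [-0.1  -0.14 -4.87] M [ 0.0319 -0.0025 -0.0076] sd [0.0344 0.0365 0.0141] [496.7   4.9 165.2] 51.65759987685487
```

Emit:
arm_command([
  {"linear": [0.03, 0, 0], "turn": 0},
  {"linear": [-0.03, 0, 0], "turn": 0},
  {"linear": [0.03, 0, 0], "turn": 0},
  {"linear": [-0.03, 0, 0], "turn": 0},
  {"linear": [0.03, 0, 0], "turn": 0},
  {"linear": [-0.03, 0, 0], "turn": 0},
  {"linear": [0, 0, 0], "turn": 0},
  {"linear": [0, 0, 0], "turn": 0},
])

```text
t: 8.7
ee_pos: [496.7, 4.9, 165.7]
orientation: [-3.142, 0.0, -0.0]
ft_force: [-0.1, -0.0, -4.5]
width: 51.8
grasp_force: 30.0
```

```bash
python3 -c "
from h import *
rd()"
```

```text
t 8.95 F [-0.16 -0.03 -4.9 ] M [ 0.0292  0.0174 -0.0041] sd [0.0232 0.0228 0.0237] [497.5   4.9 165.9] 52.07191116345903
```

Emit:
arm_command([
  {"linear": [0.04, 0, 0], "turn": 0},
  {"linear": [0.04, 0, 0], "turn": 0},
  {"linear": [0, 0, 0], "turn": 0},
  {"linear": [0, 0, 0], "turn": 0},
  {"linear": [0, 0, 0], "turn": 0},
])

```text
t: 9.5
ee_pos: [575.6, 4.9, 165.1]
orientation: [-3.142, 0.0, 0.003]
ft_force: [-0.7, 0.5, -4.8]
width: 52.4
grasp_force: 30.0
```

```bash
python3 -c "
from h import *
rd()"
```

```text
t 9.75 F [-0.09 -0.14 -4.45] M [ 0.0141  0.0045 -0.015 ] sd [0.0176 0.0349 0.0284] [576.3   4.9 165.8] 51.58963334403432
```

Emit:
arm_command([
  {"linear": [-0.04, 0, 0], "turn": 0},
  {"linear": [-0.04, 0, 0], "turn": 0},
  {"linear": [0, 0, 0], "turn": 0},
  {"linear": [0, 0, 0], "turn": 0},
  {"linear": [0, 0, 0], "turn": 0},
])

```text
t: 10.3
ee_pos: [498.1, 4.9, 166.3]
orientation: [3.142, -0.0, 0.003]
ft_force: [-0.5, -1.0, -4.9]
width: 51.9
grasp_force: 30.0
```

```bash
python3 -c "
from h import *
rd()"
```

```text
t 10.55 F [-0.25 -0.17 -4.6 ] M [ 0.0095 -0.0549  0.0015] sd [0.0331 0.0343 0.0264] [497.6   4.9 165.7] 52.14669404519483
```

Emit:
arm_command([
  {"linear": [0.045, 0, 0], "turn": 0},
  {"linear": [0.045, 0, 0], "turn": 0},
  {"linear": [0, 0, 0], "turn": 0},
  {"linear": [0, 0, 0], "turn": 0},
  {"linear": [0, 0, 0], "turn": 0},
  {"linear": [0, 0, 0], "turn": 0},
])

```text
t: 11.2
ee_pos: [585.5, 4.9, 165.3]
orientation: [-3.142, 0.0, 0.003]
ft_force: [-0.4, 1.2, -5.1]
width: 51.7
grasp_force: 30.0
```

```bash
python3 -c "
from h import *
rd(14)"
```

```text
t 11.85 F [-0.01  0.07 -4.43] M [0.0235 0.0563 0.0085] sd [0.0159 0.0292 0.035 ] [586.9   4.9 165.7] 51.74222497734829
```

Emit:
arm_command([
  {"linear": [-0.045, 0, 0], "turn": 0},
  {"linear": [-0.045, 0, 0], "turn": 0},
  {"linear": [0, 0, 0], "turn": 0},
  {"linear": [0, 0, 0], "turn": 0},
  {"linear": [0, 0, 0], "turn": 0},
  {"linear": [0, 0, 0], "turn": 0},
])

```text
t: 12.5
ee_pos: [498.4, 4.9, 166.1]
orientation: [3.142, -0.0, 0.003]
ft_force: [-0.1, 0.4, -5.2]
width: 51.7
grasp_force: 30.0
```

```bash
python3 -c "
from h import *
rd(14)"
```

```text
t 13.15 F [-0.12 -0.   -4.63] M [ 0.0147 -0.0417  0.0019] sd [0.0288 0.0248 0.0342] [496.9   4.9 165.7] 51.958554542040225
```

The moment about y flips from +0.056 to -0.042 N·m with the direction of the last jerk. That matches a 135 g ball moving ±30 mm, so this case has the ball. Carrying it to the wheel.

Emit:
arm_command([
  {"linear": [0, 0, -0.017], "turn": 0},
  {"linear": [0, 0, -0.017], "turn": 0},
  {"linear": [0.01, 0.02, 0], "turn": 0},
  {"linear": [0.01, 0.03, 0], "turn": 0},
  {"linear": [0.01, 0.03, 0], "turn": 0},
  {"linear": [0.01, 0.03, 0], "turn": 0},
  {"linear": [0.01, 0.03, 0], "turn": 0},
  {"linear": [0.01, 0.03, 0], "turn": 0},
  {"linear": [0.01, 0.03, 0], "turn": 0},
  {"linear": [0.01, 0.03, 0], "turn": 0},
])

```text
t: 14.2
ee_pos: [576.9, -226.4, 199.4]
orientation: [-3.141, 0.001, 0.001]
ft_force: [0.4, 0.9, -3.9]
width: 51.7
grasp_force: 30.0
```

Emit:
arm_command([
  {"linear": [0.01, 0.03, 0], "turn": 0},
  {"linear": [0.01, 0.025, 0], "turn": 0},
  {"linear": [0.004, 0.012, 0], "turn": 0},
  {"linear": [0, 0, 0], "turn": 0},
  {"linear": [0, 0, 0], "turn": 0},
  {"linear": [0, 0, 0], "turn": 0},
  {"linear": [0, 0, 0], "turn": 0},
  {"linear": [0, 0, 0], "turn": 0},
])

```text
t: 15.0
ee_pos: [600.8, -291.3, 199.9]
orientation: [-3.142, -0.001, -0.0]
ft_force: [-0.5, -0.2, -4.1]
width: 51.8
grasp_force: 30.0
```

```bash
python3 - <<'E'
from h import *
t=img('top'); s=img('scene'); st()
cv2.imwrite('pics/end.png',cv2.resize(np.hstack([s['frame'][60:300,60:380],t['frame'][80:320,120:440]]),(800,300)))
E
```

```text
{'t': 15.1, 'qpos': [-0.47, 0.531, 1.559, 0.0, 1.052, 1.101], 'ee_pos': [600.849, -291.606, 199.859], 'orientation': [3.142, 0.001, 0.0], 'ft_force': [0.039, 0.044, -3.897], 'moment': [0.061, -0.062, -0.0], 'width': 51.945, 'grasp_force': 29.988}
```

View pics/end.png

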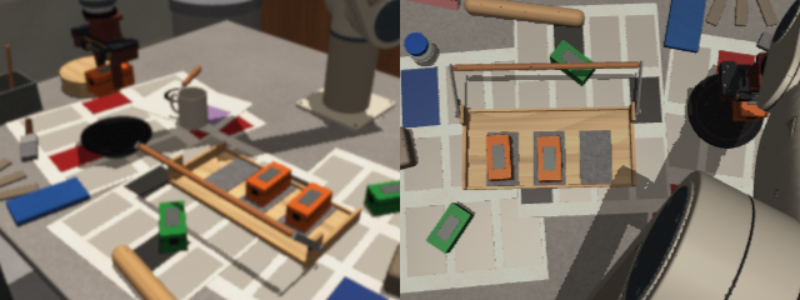

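The picture shows the case level above the wheel. The other two stand upright in the caddy at about pixels (498,157) and (548,157), and the handle is over. Handing in.

```bash
python3 -c "
from workcell import ctrl
print(ctrl.close_job())"
```

```text
the job is handed in; nothing more can be done
None
```

I swung the handle to its end stop and handed the job in with the right-hand orange case held level about 15 cm above the wheel; it was the first case I shook and it rattled, so the other two were never lifted and stand upright in the caddy, and no verdict came back.

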